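# Stow the rolling pin under the display riser

### The arm

A 6-joint arm with a two-finger parallel gripper is mounted at the origin on the work surface. World frame = base frame: x ahead of the robot, y to its left, z up, the work surface at z = 0. Lengths are in m, angles in rad, forces in N, time in s.
With the tool pointing down it reaches from about 0.375 to 0.9 m from the base axis. Payload 3.1 kg.
Tool frame: the origin (TCP) lies at the very end of the fingers, on their centre line; the grasp point (between the pads) lies 19 mm behind it; z points along the fingers, y is the line along which they close (so a half turn about z gives the same grasp; the last joint's range is limited). The gripper opens to 85 mm and grips with 20 to 120 N. Pads are 22 mm wide; open, the fingers measure 114 mm over their backs; the gripper's body (76 mm by 85 mm) begins 54 mm behind the grasp point. The pads swing forward as they close: fully open they stand 13 mm farther back than shut.
Start: joints at [1.095, 0.527, 1.433, -0, 1.181, -0.178], TCP at [0.183, 0.598, 0.231] pointing down, gripper open.
Joint ranges: [-3.08, 3.08], [-0.75, 2.2], [0.22, 2.44], [-1.43, 4.57], [0, 2.65], [-2.85, 2.85]. Speed limits (rad/s): [2.79, 2.79, 3.14, 3.14, 3.14, 3.14].

### API

Orientations are given as a unit quaternion [x, y, z, w].
In Python, from station import sense, snapshot, camera_params, sign_off gives the robot as it stands.
- The arm moves only by the shell command python3 -m handwheel 'ROWS' [OPENING] [FORCE]. ROWS is JSON, a list that holds one entry, the list of rows, each a list of 4 numbers: the shift along the tool's x, y, z in units of 25 mm (1.0 is 25 mm), then the turn about the tool's z in units of 6 degrees (1.0 is 6 degrees). A call has 1 to 20 rows; each row shifts and turns the commanded pose from where the row before left it, along the tool's axes as they then stand; what a row does not reach is not made up. A row lasts 1/8 s, in which the tool goes at most 62.5 mm and 10.7 degrees, less where a joint would pass 70% of its speed; a pose out of reach is approached as far as the arm can. A call is refused whole if a number of a shift passes 1 or a number of a turn 1, either way. A call with a gripper value outside its range is refused whole. OPENING is the finger opening in mm, from 0 to 85.4, set as the call begins (- or left out, the last holds). The fingers move at their own pace and stop on an object; FORCE is the grip in N (left out, the last holds). Time passes only in rows, so rows that do not move let the fingers close. It gives the time, the measured TCP pose, the force, the opening and the grip force at its end, in the units of the state.
- sense(): the state, without advancing time (a new reading comes with each control period).
- snapshot(name): name is "side" or "top" or "wrist"; returns (picture, depth): 400x640x3 uint8, red, green, blue; 400x640 float32, m along the optical axis (not along the pixel's ray), 0 where there is no reading.
- camera_params(name): a dict with "mtx" (3x3 intrinsics, pixels), "extrinsics" (4x4, takes a point from camera to world coordinates); the wrist camera has in their place "hand_eye" (4x4, takes a point from camera to tool coordinates, whose origin is the TCP and whose axes are the flange's). Camera axes: x right, y up, looking along -z (the intrinsics and any distortion apply to the point x, -y, -z); pixel columns grow to the right and rows downward; lengths in m; the calibration is good to about 2 mm. A picture is of the moment at which its call begins: read the wrist's pose just before it. camera_params takes no time and is no camera call.
- sign_off(): hands the job in; it is judged then, once.
The state is a dict: "t": time; "q": joint angles; "qd": joint speeds; "tau": joint torques, N m; "tcp_pos": TCP position; "tool_rot": TCP orientation; "force": force on the tool from outside, world axes, zero at the start; "ft_torque": the same for the moment, N m; "finger_gap": opening from 0.0 (shut) to 1.0 (fully open); "gripper_force": force on a finger pad.
Only numpy, scipy, OpenCV 4.12 (cv2) and the standard library are available. Lean on these libraries where they do the work, as an engineer would, in place of code of your own. Each camera call takes 0.05 s, during which the arm holds its last target. There are 200 camera calls.

### The job

Put the rolling pin away on its sloping tray under the bread riser. Lay the wooden wedge on the tray first, then lay the pin crosswise on the uphill side of it, resting against the wedge so that it cannot roll out of the open front, and let go; move the slate sign out of the way by standing it on top of the riser. Then slide the loaded tray squarely under the riser until its front edge is flush with the riser's front edge and only the handle sticks out, with nothing on the tray or the tray itself knocking the riser; leave the jar and the low pot where they are.

Things in the scene. Friction and masses are not known exactly. Their poses are not given: they have to be found in the camera images.
- tray: Loose shallow aluminium tray, 150 (x) by 207 mm (y), 0.8 kg, on the counter. Origin: centre of its footprint, at counter height; +x runs from its handle to its back, the way it slides in. Rims 6 mm thick: sides 30 mm high, 195 mm apart inside; back 34 mm high, inner face at x = 69 mm; front open, no rim. Its floor slopes 5 degrees down to the front, so a round thing rolls to the front edge.
- tray_handle (a point): Grip point of the tray's dark wooden handle, on its centre line 55 mm in front of the tray's front edge, 18 mm above the counter. The handle is a bar 55 mm long (tray x = -100 to -155 mm), 20 mm wide in y, from 2 to 28 mm above the counter, joined to the tray by a flat tongue 5 mm high. Axes as the tray's.
- tray_front (a point): Middle of the tray's open front edge (tray x = -75 mm). The floor's top is 6 mm above the counter here, 12.5 mm at the tray's middle and 18.5 mm at its back. Axes as the tray's.
- riser: Display riser fixed to the counter: wooden board 170 (x) by 275 mm (y), 15 mm thick, on four corner legs 12 mm square. Underside 88 mm, top 103 mm above the counter. Origin: centre of its footprint, at counter height. The tray goes in along the riser's +x, between the legs (251 mm clear in y); there is no stop at the back. Front edge at x = -85 mm.
- riser_front (a point): Middle of the lower front edge of the riser's board, 88 mm above the counter (x = -85 mm in the riser's frame). Axes as the riser's.
- wedge: Loose plain wooden wedge, 70 mm long (x), 45 mm wide (y, upright parallel sides to grip), 0.12 kg. Origin: centre of its underside, resting on the counter at the start. The thin edge (2 mm) is at +x, the thick end (26 mm high) at -x.
- pin: Loose wooden rolling pin, 0.3 kg: barrel 50 mm across, 130 mm long, a stub handle 22 mm across and 20 mm long at each end (170 mm overall). Origin: its middle, on its axis; x along its axis (it may be rolled about it). At the start it lies on a fixed rest with two rails, 110 by 60 mm, 18 mm high, its axis 40 mm above the counter.
- sign: Loose blank slate sign, 0.16 kg: a dark board 10 mm thick (x), 90 mm wide (y), reaching up to 82 mm, standing in the middle of a wooden foot 36 mm (x) by 90 mm (y), 14 mm high. Origin: centre of the foot's underside; z up. At the start it stands on the counter in front of the riser's opening, in the tray's way.
- jar: Bystander: loose jar with a steel lid, 68 mm in diameter, 100 mm high, near the robot on the left. Origin: centre of its base. Leave it alone.
- pot: Bystander: loose low white pot with a steel lid, 60 mm in diameter, 60 mm high, near the robot on the right. Origin: centre of its base. Leave it alone. (A fixed dark basket of muffins, 170 by 200 mm, also stands at the far right.)
Mind the look-alikes: they are no part of the job. Of the things like the wedge, leave any that is turquoise; of the rest the smaller one is meant. What is shaped like the sign but red is not meant.

How it is judged:
By the outcome, as a careful person would: the job done as asked, in the order asked, and still so for the second after the job is handed in, with the robot touching nothing.
It also fails if it takes over 72 s, if anything falls off the work surface, if the arm or the gripper's body presses on something with over 40 N, if the wrist force passes 120 N, or if a joint passes its speed limit or range.

## Working session

There is one attempt and no reset: what is moved stays moved. The work goes in short steps, Python scripts to look and compute and a shell command to move; the robot and the scene stay as the last step left them, time stands still between calls to the robot, and variables do not carry over. Pictures are saved under pics/ and viewed, at most 10 in all, crops included, and the job is handed in when it is done.

```bash
ls; mkdir -p pics; python3 - <<'E'
from station import *
import cv2,numpy as np
s=sense();print(s['t'],s['tcp_pos'],s['tool_rot'],s['finger_gap'])
for n in ['top','side']:
    p,d=snapshot(n);np.savez('%s0.npz'%n,p=p,d=d);cv2.imwrite('pics/%s0.png'%n,p[:,:,::-1]);print(n,camera_params(n), (d>0).mean())
print(camera_params('wrist'))
E
```

```text
pics
0.0 [0.18241649 0.5970336  0.2303416 ] [ 1.47884961e-01  9.89003958e-01 -1.03787152e-03 -3.63365782e-04] 1.0006062226065648
top {'mtx': array([[457.10288123,   0.        , 313.5290953 ],
       [  0.        , 457.10288123, 199.45827887],
       [  0.        ,   0.        ,   1.        ]]), 'extrinsics': array([[-0.02543386,  0.99477987, -0.09882369,  0.3733619 ],
       [-0.99925168, -0.02818022, -0.02649459, -0.05217382],
       [-0.02914115,  0.09807588,  0.99475219,  1.38865789],
       [ 0.        ,  0.        ,  0.        ,  1.        ]])} 0.9959765625
side {'mtx': array([[518.63143002,   0.        , 324.18026294],
       [  0.        , 518.63143002, 195.04459066],
       [  0.        ,   0.        ,   1.        ]]), 'extrinsics': array([[ 0.99817543,  0.05065828, -0.0328565 ,  0.4600909 ],
       [-0.05970682,  0.74704613, -0.66208548, -0.85236731],
       [-0.00899479,  0.66283921,  0.74870774,  0.97836655],
       [ 0.        ,  0.        ,  0.        ,  1.        ]])} 0.996125
{'mtx': array([[279.14250202,   0.        , 318.84302075],
       [  0.        , 279.14250202, 198.62206806],
       [  0.        ,   0.        ,   1.        ]]), 'hand_eye': array([[-2.38653909e-04,  9.55783145e-01,  2.94072309e-01,
         7.47176216e-02],
       [ 9.99999964e-01,  2.63804792e-04, -4.58603988e-05,
         3.27269168e-05],
       [-1.21410281e-04,  2.94072287e-01, -9.55783174e-01,
        -1.42083925e-01],
       [ 0.00000000e+00,  0.00000000e+00,  0.00000000e+00,
         1.00000000e+00]])}
```

View pics/top0.png

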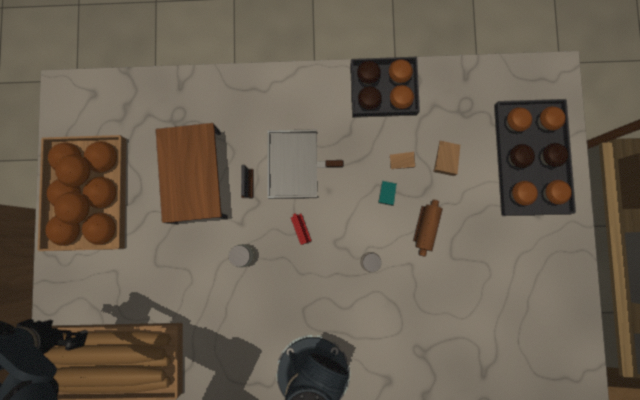

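View pics/side0.png

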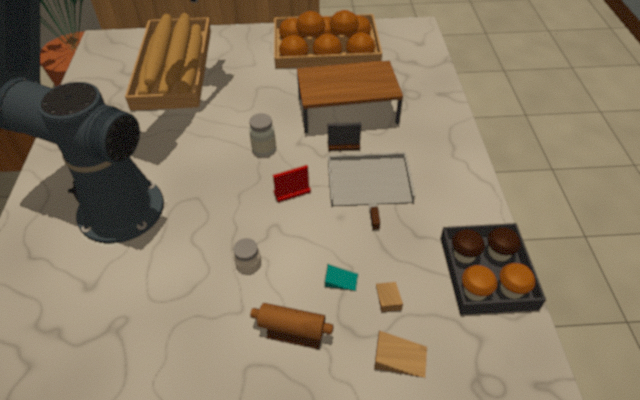

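The top view shows the riser at (190,172), sign (248,182), tray (293,164) with its handle (334,163), small wedge (402,160), large wedge (447,158), turquoise wedge (388,193), pin (428,228), red sign (301,229), jar (242,255) and pot (372,261). The side view agrees: pin (292,325), small wedge (390,296), sign (344,136).

```bash
cat > h.py <<'E'
import numpy as np,cv2
from station import *
from scipy.spatial.transform import Rotation as R
def cam(n,s=None):
    c=camera_params(n)
    if n!='wrist': return c['mtx'],np.array(c['extrinsics'])
    T=np.eye(4);T[:3,:3]=R.from_quat(s['tool_rot']).as_matrix();T[:3,3]=s['tcp_pos']
    return c['mtx'],T@c['hand_eye']
def rays(K,E,uv):
    uv=np.asarray(uv,float).reshape(-1,2)
    d=np.c_[(uv[:,0]-K[0,2])/K[0,0],-(uv[:,1]-K[1,2])/K[1,1],-np.ones(len(uv))]
    return E[:3,3],d@E[:3,:3].T
def onz(K,E,uv,z):
    o,d=rays(K,E,uv);return o+d*((z-o[2])/d[:,2])[:,None]
def cloud(K,E,d):
    v,u=np.mgrid[:d.shape[0],:d.shape[1]];o,r=rays(K,E,np.c_[u.ravel(),v.ravel()])
    return (o+r*d.reshape(-1,1)).reshape(*d.shape,3)
def mask(p,roi,lo,hi):
    m=cv2.inRange(cv2.cvtColor(p,cv2.COLOR_RGB2HSV),np.array(lo),np.array(hi));k=np.zeros_like(m);x0,y0,x1,y1=roi;k[y0:y1,x0:x1]=m[y0:y1,x0:x1]
    n,l,st,_=cv2.connectedComponentsWithStats(k)
    return (l==1+np.argmax(st[1:,4])).astype(np.uint8) if n>1 else k
def rect(K,E,m,z):
    c=max(cv2.findContours(m,cv2.RETR_EXTERNAL,cv2.CHAIN_APPROX_NONE)[0],key=len)
    w=onz(K,E,c,z)[:,:2];r=cv2.minAreaRect((w*1000).astype(np.float32))
    b=cv2.boxPoints(r);return np.round(r[0],1),np.round(r[1],1),round(r[2],1)
E
python3 - <<'E'
from h import *
rois={'top':dict(riser=(145,110,235,235),sign=(238,160,258,202),handle=(322,155,350,172),tray=(262,125,324,204),wedge=(386,150,418,171),pin=(410,195,446,262)),
'side':dict(riser=(290,55,410,110),sign=(322,115,366,156),handle=(364,203,386,234),tray=(320,145,418,212),wedge=(370,275,408,315),pin=(245,295,338,352))}
hs=dict(riser=((0,90,40),(25,255,255)),sign=((0,0,0),(180,255,75)),handle=((0,80,0),(25,255,120)),tray=((80,5,60),(130,120,255)),wedge=((5,70,110),(30,255,255)),pin=((0,110,50),(25,255,255)))
for n in ['top','side']:
    f=np.load(n+'0.npz');p,d=f['p'],f['d'];K,E=cam(n);W=cloud(K,E,d)
    for k,z in dict(riser=.103,sign=.082,handle=.028,tray=.03,wedge=.014,pin=.04).items():
        m=mask(p,rois[n][k],*hs[k]);w=W[m>0]
        print(n,k,m.sum(),'zpct',np.round(np.percentile(w[:,2],[5,50,95,99]),4),'med',np.round(np.median(w,0),3),rect(K,E,m,z))
    for uv in [(200,280),(400,350),(500,80)]: print(W[uv[1],uv[0]])
E
```

```text
top riser 5638 zpct [0.0986 0.1033 0.1077 0.1098] med [0.587 0.34  0.103] (array([589.9, 340.6]), array([276.5, 171.7]), 4.3)
top sign 346 zpct [0.01   0.0312 0.0844 0.0859] med [0.563 0.182 0.031] (array([562.5, 172.6]), array([32. , 94.1]), 89.4)
top handle 105 zpct [0.0216 0.0277 0.0331 0.0342] med [ 0.616 -0.081  0.028] (array([617.1, -80.4]), array([48.2, 18.3]), 88.3)Traceback (most recent call last):
  File "<stdin>", line 9, in <module>
    return _quantile_unchecked(
        a, q, axis, out, overwrite_input, method, keepdims, weights)
    return _ureduce(a,
                    func=_quantile_ureduce_func,
    ...<5 lines>...
                    overwrite_input=overwrite_input,
                    method=method)
    r = func(a, **kwargs)
    result = _quantile(arr,
                       quantiles=q,
    ...<2 lines>...
                       out=out,
                       weights=wgt)
    slices_having_nans = np.isnan(arr[-1, ...])
                                  ~~~^^^^^^^^^
IndexError: index -1 is out of bounds for axis 0 with size 0
```

```bash
python3 - <<'E'
from h import *
rois={'top':dict(riser=(145,110,235,235),sign=(238,160,258,202),handle=(322,155,350,172),tray=(262,125,320,204),wedge=(386,150,418,171),pin=(410,195,446,262)),
'side':dict(riser=(290,55,410,110),sign=(322,115,366,156),handle=(364,206,386,234),tray=(320,145,418,208),wedge=(370,275,408,315),pin=(245,295,338,352))}
hs=dict(riser=((0,90,40),(25,255,255)),sign=((0,0,0),(180,255,75)),handle=((0,80,0),(25,255,120)),wedge=((5,70,110),(30,255,255)),pin=((0,110,50),(25,255,255)))
for n in ['top','side']:
    f=np.load(n+'0.npz');p,d=f['p'],f['d'];K,E=cam(n);W=cloud(K,E,d)
    for k,z in dict(riser=.103,sign=.082,handle=.028,tray=.03,wedge=.014,pin=.04).items():
        if k=='tray':
            x0,y0,x1,y1=rois[n][k];m=np.zeros(d.shape,np.uint8);zz=cv2.GaussianBlur(W[:,:,2].astype(np.float32),(5,5),0)
            m[y0:y1,x0:x1]=zz[y0:y1,x0:x1]>.009
            hsv=cv2.cvtColor(p,cv2.COLOR_RGB2HSV);print(hsv[164,293] if n=='top' else hsv[180,370],hsv[250,500])
        else: m=mask(p,rois[n][k],*hs[k])
        w=W[m>0];
        if len(w)==0: print('none',k);continue
        print(n,k,m.sum(),'zpct',np.round(np.percentile(w[:,2],[5,50,95]),4),'med',np.round(np.median(w,0),3),rect(K,E,m,z))
        if k in('wedge','sign'):
            c=w[:,:2]-w[:,:2].mean(0);a=np.linalg.lstsq(np.c_[c,np.ones(len(c))],w[:,2],rcond=None)[0];print('  slope dir',a)
E
```

```text
top riser 5638 zpct [0.0986 0.1033 0.1077] med [0.587 0.34  0.103] (array([589.9, 340.6]), array([276.5, 171.7]), 4.3)
top sign 346 zpct [0.01   0.0312 0.0844] med [0.563 0.182 0.031] (array([562.5, 172.6]), array([32. , 94.1]), 89.4)
  slope dir [0.14569282 3.57083559 0.04142393]
top handle 105 zpct [0.0216 0.0277 0.0331] med [ 0.616 -0.081  0.028] (array([617.1, -80.4]), array([48.2, 18.3]), 88.3)
[ 19  32 127] [ 18  45 130]
top tray 3081 zpct [0.0022 0.0144 0.0324] med [0.615 0.062 0.014] (array([612.6,  50.4]), array([172.3, 225.5]), 88.1)
top wedge 377 zpct [0.0006 0.0141 0.0266] med [ 0.623 -0.287  0.014] (array([ 622. , -287.3]), array([48.3, 77. ]), 5.5)
  slope dir [-3.34251707  0.96145987  0.0251705 ]
top pin 861 zpct [0.009  0.0605 0.0675] med [ 0.417 -0.344  0.06 ] (array([ 417.6, -345.8]), array([ 57.5, 166.8]), 73.8)
side riser 4932 zpct [0.0134 0.1014 0.1052] med [0.58  0.35  0.101] (array([580.1, 365.6]), array([291.5, 256.3]), 4.5)
side sign 837 zpct [0.0092 0.0427 0.0816] med [0.566 0.181 0.043] (array([564.5, 137.7]), array([100.5,  89.9]), 89.3)
  slope dir [-0.02416075 -0.88475009  0.04764713]
side handle 180 zpct [0.0112 0.0261 0.0298] med [ 0.617 -0.089  0.026] (array([615.8, -91.4]), array([66.5, 21.2]), 86.1)
[ 17  42 159] [ 15 255  38]
side tray 3601 zpct [0.0016 0.0139 0.0315] med [0.622 0.071 0.014] (array([617.9,  59.6]), array([207.4, 231.1]), 89.9)
side wedge 566 zpct [-0.0004  0.0128  0.025 ] med [ 0.622 -0.288  0.013] (array([ 622.7, -293. ]), array([51. , 72.8]), 4.1)
  slope dir [ 0.02819839 -0.32927237  0.0125026 ]
side pin 1864 zpct [0.0381 0.0585 0.065 ] med [ 0.417 -0.362  0.059] (array([ 414.2, -352.4]), array([ 56.7, 168.8]), 73.3)
```

```bash
python3 -m handwheel '[[[0,0,0,1],[0,0,0,1],[0,0,0,1],[0,0,0,1],[0,0,0,1],[0,0,0,1],[0,0,0,1],[0,0,0,1],[0,0,0,1],[0,0,0,1],[0,0,0,1],[0,0,0,0.33],[-1,0.8,0,0],[-1,0.8,0,0],[-1,0.8,0,0],[-1,0.8,0,0],[-1,0.8,0,0],[-1,0.8,0,0],[-1,0.8,0,0],[-1,0.8,0,0]]]' 70 40
python3 -m handwheel '[[[-1,0.8,0,0],[-1,0.8,0,0],[-1,0.8,0,0],[-1,0.8,0,0],[-1,0.8,0,0],[-1,0.8,0,0],[-1,0.8,0,0],[-1,0.8,0,0],[-1,0.8,0,0],[-1,0.8,0,0],[-1,0,0,0],[-1,0,0,0],[-1,0,0,0],[-1,0,0,0],[-1,0,0,0],[-1,0,0,0],[-1,0,0,0],[-1,0,0,0],[-1,0,0,0],[-1,0,0,0]]]'
python3 -m handwheel '[[[-1,0,0.4,0],[-1,0,0,0],[-1,0,0,0],[-1,0,0,0],[-1,0,0,0],[-0.8,0,0,0],[-1,0,0,0],[-1,0,0,0],[-1,0,0,0],[0,0,0,0]]]'
python3 - <<'E'
from h import *
s=sense();p,d=snapshot('wrist');np.savez('w1.npz',p=p,d=d,pos=s['tcp_pos'],rot=s['tool_rot']);cv2.imwrite('pics/w1.png',p[:,:,::-1]);print(s['t'],s['tcp_pos'],s['tool_rot'],s['q'])
E
```

```text
t: 2.6
tcp_pos: [0.3602, 0.4115, 0.2312]
tool_rot: [0.675, 0.738, -0.0, -0.0]
force: [-0.7, 0.9, -0.7]
finger_gap: 0.822
gripper_force: 0.0
t: 5.1
tcp_pos: [0.6024, -0.069, 0.2311]
tool_rot: [0.675, 0.738, -0.0, -0.0]
force: [0.2, 0.0, 0.1]
finger_gap: 0.82
gripper_force: 0.0
t: 6.35
tcp_pos: [0.6218, -0.29, 0.2211]
tool_rot: [0.676, 0.736, -0.0, 0.0]
force: [0.4, 0.8, -0.1]
finger_gap: 0.82
gripper_force: 0.0
6.35 [ 0.62183921 -0.29000082  0.22107016] [ 6.76466007e-01  7.36473769e-01 -4.43408690e-05  3.56533709e-04] [-5.98781081e-01  6.22430821e-01  1.27623115e+00 -2.00960238e-04
  1.24223776e+00 -6.83605584e-01]
```

View pics/w1.png

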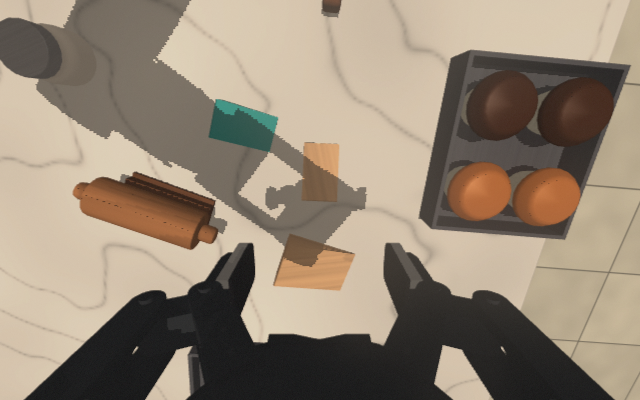

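The wrist picture shows the small wedge at (321,172), the large one at (314,263), turquoise at (243,125), the pin at (148,210) and the end of the tray handle at (331,5).

```bash
python3 - <<'E'
from h import *
f=np.load('w1.npz');p,d=f['p'],f['d'];s=dict(tcp_pos=f['pos'],tool_rot=f['rot']);K,E=cam('wrist',s);W=cloud(K,E,d)
for k,roi in dict(wedge=(285,135,355,215),pin=(65,165,225,255)).items():
    m=mask(p,roi,(0,90,50),(30,255,255));w=W[m>0]
    print(k,m.sum(),np.round(np.percentile(w[:,2],[2,10,50,90,98]),4))
    for z in ((0,.002,.014,.026) if k=='wedge' else (.04,.05)): print(z,*rect(K,E,m,z))
    c=max(cv2.findContours(m,cv2.RETR_EXTERNAL,cv2.CHAIN_APPROX_NONE)[0],key=len);q=cv2.approxPolyDP(c,4,True)[:,0];print(q.tolist())
    if k=='wedge':
        for z in(0.002,.026):print(np.round(onz(K,E,q,z)[:,:2],4).tolist())
        print([np.round(W[v,u],3).tolist() for u,v in[(321,150),(321,160),(321,170),(321,180),(321,190)]])
sx=R.from_quat(s['tool_rot']).as_matrix();print(np.degrees(np.arctan2(sx[1,0],sx[0,0])))
E
```

```text
wedge 2007 [0.0016 0.0037 0.0139 0.0235 0.0256]
0 [ 623.6 -290.8] [46.6 77.8] 3.2
0.002 [ 623.5 -290.4] [46.3 77.4] 3.2
0.014 [ 623.3 -287.9] [44.8 74.8] 3.2
0.026 [ 623.  -285.4] [43.3 72.3] 3.2
[[304, 143], [302, 199], [336, 201], [338, 144]]
[[0.6002, -0.2537], [0.6027, -0.3285], [0.6488, -0.3275], [0.6435, -0.2513]]
[[0.6012, -0.2512], [0.6035, -0.321], [0.6466, -0.32], [0.6417, -0.2489]]
[[0.623, -0.26, 0.004], [0.624, -0.272, 0.01], [0.625, -0.284, 0.013], [0.626, -0.297, 0.017], [0.627, -0.309, 0.02]]
pin 6706 [0.0046 0.0131 0.0553 0.0636 0.0645]
0.04 [ 417.2 -342.3] [ 75.9 175.6] 73.6
0.05 [ 423.3 -338.4] [ 73.6 170.1] 73.6
[[73, 190], [84, 213], [190, 249], [199, 240], [211, 243], [217, 233], [207, 224], [214, 201], [133, 173], [125, 183], [97, 178]]
94.86379065864831
```

```bash
python3 -m handwheel '[[[-0.22,0.07,1,0.25],[0,0,1,0],[0,0,1,0],[0,0,1,0],[0,0,1,0],[0,0,1,0],[0,0,1,0],[0,0,1,0],[0,0,0.66,0],[0,0,0,0]]]' 70 40
python3 -m handwheel '[[[0,0,0,0],[0,0,0,0],[0,0,0,0],[0,0,0,0],[0,0,0,0]]]' 30 50
```

```text
t: 7.65
tcp_pos: [0.6232, -0.2914, 0.0035]
tool_rot: [0.685, 0.729, -0.0, -0.002]
force: [0.6, 0.9, 0.8]
finger_gap: 0.823
gripper_force: 0.0
t: 8.28
tcp_pos: [0.625, -0.2933, 0.0064]
tool_rot: [0.685, 0.728, 0.0, 0.001]
force: [-0.2, -0.2, 5.0]
finger_gap: 0.505
gripper_force: 52.3
```

```bash
python3 -m handwheel '[[[0,0,-1,0],[0,0,-1,0],[0,0,-1,0],[1,0,-1,0],[1,0,-1,0],[1,0,-1,0],[1,0,-1,0],[1,0,-1,0],[1,0,-0.6,0],[1,0,0,0],[1,0,0,0],[1,0,0,0],[1,0,0,0],[0.2,0,0,0],[0,0,0,0],[0,0,0,0]]]'
python3 - <<'E'
from h import *
s=sense();p,d=snapshot('wrist');np.savez('w2.npz',p=p,d=d,pos=s['tcp_pos'],rot=s['tool_rot']);cv2.imwrite('pics/w2.png',p[:,:,::-1]);print(s['t'],s['tcp_pos'],s['tool_rot'],s['finger_gap'])
E
```

```text
t: 10.28
tcp_pos: [0.6085, -0.039, 0.2195]
tool_rot: [0.685, 0.728, -0.0, 0.0]
force: [0.1, -0.5, -1.6]
finger_gap: 0.508
gripper_force: 51.6
10.275 [ 0.60848694 -0.03898023  0.21950778] [ 6.85386661e-01  7.28179288e-01 -2.17043858e-04  4.77846437e-05] 0.5082812681013521
```

View pics/w2.png

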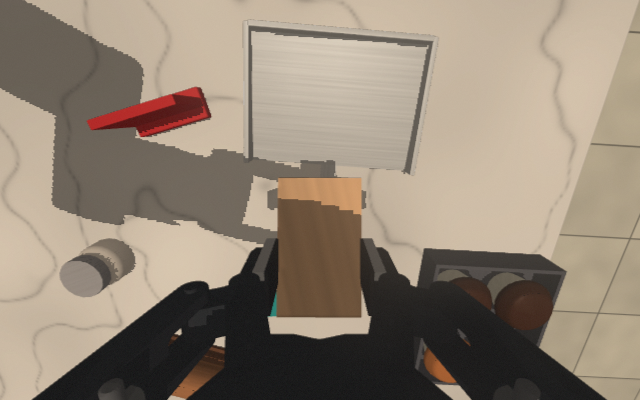

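The tray's rim corners show at about back-left (244,20), back-right (436,38), front-left (245,157), front-right (413,173); the wedge is held straight in the fingers, thin edge ahead.

```bash
python3 - <<'E'
from h import *
f=np.load('w2.npz');p,d=f['p'],f['d'];s=dict(tcp_pos=f['pos'],tool_rot=f['rot']);K,E=cam('wrist',s);W=cloud(K,E,d)
A=onz(K,E,[(244,20),(437,38)],.034)[:,:2];B=onz(K,E,[(244,158),(414,174)],.030)[:,:2]
print(A,B)
r=lambda v:np.degrees(np.arctan2(v[1],v[0]))
print('headings',r(A[0]-B[0]),r(A[1]-B[1]),r(A[0]-A[1])-90,r(B[0]-B[1])-90,'sizes',np.linalg.norm(A[0]-B[0]),np.linalg.norm(A[0]-A[1]),np.linalg.norm(B[0]-B[1]),'ctr',(A+B).mean(0)/1)
print('rim z',np.round(np.median(W[60:150,244:247,2]),4),'back z',np.median(W[24:30,260:420,2]),'floor z rows',[round(float(np.median(W[v,290:380,2])),4) for v in(50,80,110,140,155)],'y',[round(float(np.median(W[v,290:380,1])),4) for v in(50,80,110,140,155)])
# two-view check: top cam tray outer corners
m=W[:,:,2];w=W[(np.abs(m-.032)<.006)];print(len(w))
E2=np.linalg.inv(cam('top')[1]);K2=cam('top')[0]
for q,z in[(A[0],.034),(A[1],.034),(B[0],.03),(B[1],.03)]:
    c=E2@np.r_[q,z,1];print('top px',K2[0,0]*c[0]/-c[2]+K2[0,2],K2[1,1]*-c[1]/-c[2]+K2[1,2])
# held wedge outline
mm=mask(p,(262,170,375,325),(5,60,40),(30,255,255));print(rect(K,E,mm,s['tcp_pos'][2]+.01))
E
```

```text
[[0.52214502 0.12196962]
 [0.72279199 0.11764363]] [[ 0.51849411 -0.02088782]
 [ 0.72345073 -0.02794163]]
headings 88.53604867309221 90.25924815224059 88.76488329048942 88.02888074793461 sizes 0.14290408361959764 0.20069360092612426 0.2050779693797132 ctr [1.24344093 0.0953919 ]
rim z 0.0294 back z 0.0009417055616430248 floor z rows [0.0167, 0.0141, 0.0113, 0.0082, 0.0064] y [0.1033, 0.0729, 0.04, 0.0048, -0.0142]
5290
top px 267.2722532636574 196.03392292168112
top px 267.6726283372343 130.24201290683544
top px 315.0806442112197 196.03297105790543
top px 315.66326827158485 128.81235478421064
(array([609.8, -34.6]), array([48.1, 82.7]), 1.5)
```

```bash
python3 - <<'E'
from h import *
f=np.load('w2.npz');s=dict(tcp_pos=f['pos'],tool_rot=f['rot']);K,E=cam('wrist',s);P=s['tcp_pos']
print(onz(K,E,[(278,178),(361,178)],P[2]-.004),onz(K,E,[(276,316),(361,317)],P[2]+.02))
h=np.radians(88.8);ux=np.array([np.cos(h),np.sin(h)]);uy=np.array([np.sin(h),-np.cos(h)])
c=np.array([.6217,.048])-.030*ux; t=c-.007*ux;D=t-P[:2];print('tcp target',t,'units',D@ux/.025,D@uy/.025,(P[2]-.0205)/.025)
E
```

```text
[[0.58442594 0.00120256 0.21550778]
 [0.62877321 0.00387847 0.21550778]] [[ 0.58791303 -0.06740914  0.23950778]
 [ 0.63256436 -0.065351    0.23950778]]
tcp target [0.62092513 0.01100811] units 2.0095145357123134 0.45554356375846244 7.9603112502227145
```

```bash
python3 -m handwheel '[[[0,0,0.5,0.78],[1,0.46,1,0],[1,0,1,0],[0,0,1,0],[0,0,1,0],[0,0,1,0],[0,0,1,0],[0,0,0.8,0],[0,0,0.4,0],[0,0,0.15,0],[0,0,0.1,0],[0,0,0,0]]]'
python3 -m handwheel '[[[0,0,0,0],[0,0,0,0],[0,0,0,0],[0,0,-0.3,0],[0,0,-1,0],[0,0,-1,0],[0,0,-1,0],[0,0,-1,0],[-1,0,-1,0],[-1,0,-1,0],[-0.5,0,-1,0],[0,0,0,0]]]' 62 50
python3 - <<'E'
from h import *
s=sense();p,d=snapshot('wrist');np.savez('w3.npz',p=p,d=d,pos=s['tcp_pos'],rot=s['tool_rot']);cv2.imwrite('pics/w3.png',p[:,:,::-1]);print(s['t'],s['tcp_pos'],s['tool_rot'],s['finger_gap'])
E
```

```text
t: 11.82
tcp_pos: [0.6213, 0.0116, 0.0216]
tool_rot: [0.714, 0.7, 0.0, 0.0]
force: [0.5, -0.3, -1.3]
finger_gap: 0.507
gripper_force: 51.5
t: 13.32
tcp_pos: [0.6212, -0.0521, 0.2062]
tool_rot: [0.715, 0.699, 0.001, 0.002]
force: [0.5, 0.6, -0.2]
finger_gap: 0.723
gripper_force: 0.0
13.325 [ 0.62115472 -0.05213707  0.20617165] [0.71480601 0.69931674 0.00149117 0.00249871] 0.7226056806370159
```

View pics/w3.png

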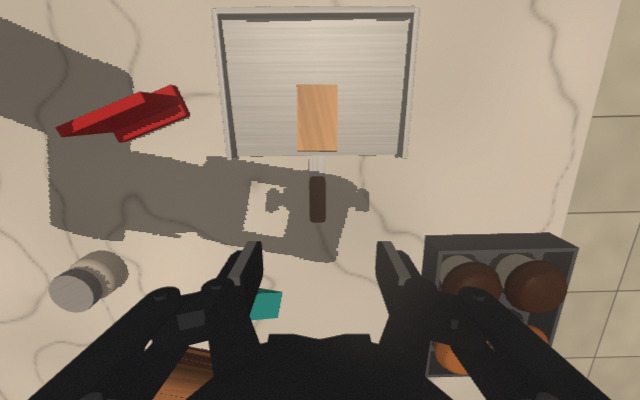

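The wedge lies square on the tray, (297..338, 85..151), with the tray's front edge at row 157 and back rim at row 10; the handle is at (317,200).

```bash
python3 - <<'E'
from h import *
f=np.load('w3.npz');p,d=f['p'],f['d'];s=dict(tcp_pos=f['pos'],tool_rot=f['rot']);K,E=cam('wrist',s);W=cloud(K,E,d);P=s['tcp_pos']
A=onz(K,E,[(213,11),(418,9)],.034)[:,:2];B=onz(K,E,[(226,159),(407,159)],.030)[:,:2]
r=lambda v:np.degrees(np.arctan2(v[1],v[0]))
print(A,B,'headings',r(A[0]-B[0]),r(A[1]-B[1]),r(A[0]-A[1])-90,r(B[0]-B[1])-90,'ctr',(A+B).mean(0)/2*1)
m=mask(p,(300,165,335,230),(0,60,0),(25,255,110));print('handle',rect(K,E,m,.028))
print('wedge thin',onz(K,E,[(297,85),(338,85)],.0145)[:,:2],'thick',onz(K,E,[(297,151),(338,151)],.033)[:,:2])
R0=R.from_quat(f['rot']).as_matrix();print('heading',r(R0[:2,0]))
def pin(W,m,n):
    w=W[(m>0)];w=w[(w[:,2]>.05)&(w[:,2]<.08)];c=w[:,:2].mean(0);v=np.linalg.svd(w[:,:2]-c,full_matrices=0)[2][0];t=(w[:,:2]-c)@v;u=(w[:,:2]-c)@[-v[1],v[0]]
    a=np.percentile(t,[.5,99.5]);b=np.percentile(u,[1,99]);print(n,'pin ctr',c+v*a.mean()+np.array([-v[1],v[0]])*b.mean(),'len',np.ptp(a),'wid',np.ptp(b),'ang',r(v),'ztop',np.percentile(w[:,2],90))
for n,roi in(('w1',(65,165,225,255)),('top0',(410,195,446,262)),('side0',(245,295,338,352))):
    f=np.load(n+'.npz');K,E=cam('wrist',dict(tcp_pos=f['pos'],tool_rot=f['rot'])) if n=='w1' else cam(n[:-1])
    pin(cloud(K,E,f['d']),mask(f['p'],roi,(0,90,50),(30,255,255)),n)
E
```

```text
[[0.52319212 0.11953395]
 [0.72295274 0.1171629 ]] [[ 0.51715629 -0.02546407]
 [ 0.72392791 -0.03024119]] headings 87.61632714049532 90.37904274460604 89.31996230742604 88.67650980924182 ctr [0.62180727 0.0452479 ]
handle (array([619.7, -77.1]), array([58. , 19.4]), 89.1)
wedge thin [[0.60062217 0.05256946]
 [0.64617345 0.0515847 ]] thick [[ 0.59870792 -0.01786674]
 [ 0.64471602 -0.01892178]]
heading 88.74467753784899
w1 pin ctr [ 0.41901614 -0.3493411 ] len 0.13203808671936168 wid 0.039799586123545366 ang -17.036536728994314 ztop 0.06392588178014912
top0 pin ctr [ 0.41483294 -0.34912695] len 0.15920681408192067 wid 0.04324672798986656 ang 163.33817247028557 ztop 0.06671333031639295
side0 pin ctr [ 0.41827957 -0.35413868] len 0.148199869049166 wid 0.043373961044288804 ang -16.731856222660944 ztop 0.0645867332208739
```

```bash
python3 -m handwheel '[[[0,0,0,-1],[0,0,0,-1],[0,0,0,-1],[0,0,0,-1],[0,0,0,-1],[0,0,0,-1],[0,0,0,-1],[0,0,0,-1],[0,0,0,-1],[0,0,0,-1],[0,0,0,-1],[0,0,0,-1],[0,0,0,-0.4],[1,-1,0,0],[1,-1,0,0],[1,-1,0,0],[1,-1,0,0],[0.33,-1,0,0],[0,-1,0,0],[0,-1,0,0]]]' 85 50
python3 -m handwheel '[[[0,-1,0,0],[0,-1,0,0],[0,-1,0,0],[0,-1,0,0],[0,-1,0,0],[0,-1,0,0],[0,-0.76,0,0],[0,0,0,0],[0,0,0,0]]]'
cat > pin.py <<'E'
from h import *
s=sense();p,d=snapshot('wrist');K,E=cam('wrist',s);W=cloud(K,E,d);P=s['tcp_pos'];np.savez('w4.npz',p=p,d=d,pos=P,rot=s['tool_rot'])
hsv=cv2.cvtColor(p,cv2.COLOR_RGB2HSV)
ok=(W[:,:,2]>.055)&(W[:,:,2]<.08)&(np.linalg.norm(W[:,:,:2]-P[:2],axis=2)<.12)&(hsv[:,:,1]>80)&(hsv[:,:,2]>40);w=W[ok]
c=w[:,:2].mean(0);v=np.linalg.svd(w[:,:2]-c,full_matrices=0)[2][0];n=np.array([-v[1],v[0]]);t=(w[:,:2]-c)@v;u=(w[:,:2]-c)@n
a=np.percentile(t,[.5,99.5]);b=np.percentile(u,[1,99]);c=c+v*a.mean()+n*b.mean()
R0=R.from_quat(s['tool_rot']).as_matrix();D=(c-P[:2])
print(s['t'],P,len(w),'ctr',c,'len',np.ptp(a),'wid',np.ptp(b),'ang',np.degrees(np.arctan2(v[1],v[0])),'ztop',np.percentile(w[:,2],95),'head',np.degrees(np.arctan2(R0[1,0],R0[0,0])),'units',D@R0[:2,:2]/.025)
E
python3 pin.py
```

```text
t: 15.88
tcp_pos: [0.4644, -0.1864, 0.2023]
tool_rot: [0.145, 0.989, 0.001, -0.001]
force: [0.9, -0.5, 0.6]
finger_gap: 0.996
gripper_force: 0.0
t: 17.0
tcp_pos: [0.4167, -0.3478, 0.2031]
tool_rot: [0.146, 0.989, 0.001, -0.0]
force: [-0.0, 1.0, 0.9]
finger_gap: 0.995
gripper_force: 0.0
17.0 [ 0.4166825  -0.34783752  0.20312008] 4220 ctr [ 0.41597923 -0.3514655 ] len 0.12747464597919417 wid 0.03740505864870808 ang -16.524664217934326 ztop 0.0645782925450211 head 163.25365842719646 units [-0.01487626 -0.14706962]
```

```bash
python3 -m handwheel '[[[0,-0.15,1,0],[0,0,1,0],[0,0,1,0],[0,0,1,0],[0,0,1,0],[0,0,1,0],[0,0,0.6,0],[0,0,0.37,0],[0,0,0,0]]]'
python3 -m handwheel '[[[0,0,0,0],[0,0,0,0],[0,0,0,0],[0,0,0,0],[0,0,0,0]]]' 35 50
```

```text
t: 18.18
tcp_pos: [0.4157, -0.3524, 0.0291]
tool_rot: [0.146, 0.989, 0.0, -0.0]
force: [-0.2, -0.4, -0.5]
finger_gap: 0.998
gripper_force: 0.0
t: 18.8
tcp_pos: [0.4162, -0.3514, 0.0306]
tool_rot: [0.146, 0.989, 0.001, 0.0]
force: [2.4, 3.9, 6.5]
finger_gap: 0.563
gripper_force: 51.0
```

```bash
python3 -m handwheel '[[[0,0,-0.4,0],[0,0,-1,0],[0,0,-1,0],[0,0,-1,-1],[0,0,-1,-1],[0,0,-0.6,-0.62],[-1,1,0,0],[-1,1,0,0],[-1,1,0,0],[-1,1,0,0],[-1,1,0,0],[-1,1,0,0],[-1,1,0,0],[-0.95,1,0,0],[0,1,0,0],[0,1,0,0],[0,1,0,0],[0,1,0,0],[0,1,0,0],[0,1,0,0]]]'
python3 -m handwheel '[[[0,1,0,0],[0,1,0,0],[0,0.89,0,0],[0,0,0,0],[0,0,0,0]]]'
python3 - <<'E'
from h import *
s=sense();p,d=snapshot('wrist');np.savez('w5.npz',p=p,d=d,pos=s['tcp_pos'],rot=s['tool_rot']);cv2.imwrite('pics/w5.png',p[:,:,::-1])
R0=R.from_quat(s['tool_rot']).as_matrix();P=s['tcp_pos'];print(s['t'],P,'head',np.degrees(np.arctan2(R0[1,0],R0[0,0])),s['finger_gap'],'units',(np.array([.6218,.067,.030])-P)@R0/.025)
E
```

```text
t: 21.3
tcp_pos: [0.6188, -0.0055, 0.1542]
tool_rot: [0.009, 1.0, -0.0, -0.001]
force: [0.2, -0.1, -3.4]
finger_gap: 0.564
gripper_force: 52.7
t: 21.92
tcp_pos: [0.6218, 0.0655, 0.1543]
tool_rot: [0.009, 1.0, -0.0, -0.0]
force: [0.3, -0.3, -2.1]
finger_gap: 0.566
gripper_force: 52.7
21.925 [0.62176826 0.06548492 0.15428924] head 178.96629009277407 0.5659084297706553 units [-2.13166108e-03  6.40886944e-02  4.97152573e+00]
```

View pics/w5.png

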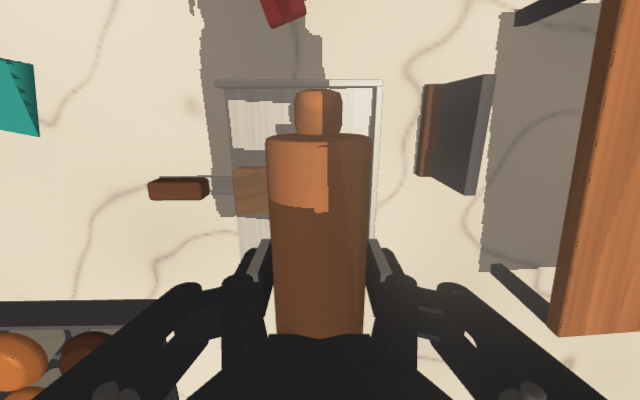

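Pin is held squarely along its axis, over the tray between wedge (255,190) and back rim (378,160); the sign stands at (455,135), clear of the fingers.

```bash
python3 -m handwheel '[[[0,-0.13,1,0],[0,0,1,0],[0,0,1,0],[0,0,1,0],[0,0,0.6,0],[0,0,0.25,0],[0,0,0.12,0],[0,0,0,0],[0,0,0,0]]]'
```

```text
t: 23.1
tcp_pos: [0.6226, 0.0627, 0.0309]
tool_rot: [0.009, 1.0, -0.0, 0.001]
force: [0.2, 0.6, -3.1]
finger_gap: 0.566
gripper_force: 52.7
```

```bash
python3 -m handwheel '[[[0,0,0.04,0],[0,0,0.02,0],[0,0,0,0]]]'
python3 -m handwheel '[[[0,0,0,0],[0,0,0,0],[0,0,0,0],[0,0,-0.2,0],[0,0,-0.5,0],[0,0,-1,0],[0,0,-1,0],[0,0,-1,0],[0,0,-1,0],[0,0,-1,0],[0,0,-1,0],[0,0,0,0]]]' 58 30
python3 - <<'E'
from h import *
s=sense();print(s['t'],s['tcp_pos'],s['tool_rot'])
for n in('wrist','top','side'):
    s=sense();p,d=snapshot(n);np.savez('%s6.npz'%n,p=p,d=d,pos=s['tcp_pos'],rot=s['tool_rot']);cv2.imwrite('pics/%s6.png'%n,p[:,:,::-1])
E
```

```text
t: 23.48
tcp_pos: [0.6226, 0.0627, 0.0299]
tool_rot: [0.009, 1.0, -0.0, 0.001]
force: [-1.6, -0.5, 6.9]
finger_gap: 0.568
gripper_force: 53.6
t: 24.98
tcp_pos: [0.6237, 0.0626, 0.1991]
tool_rot: [0.009, 1.0, -0.0, 0.003]
force: [-0.3, -0.4, -0.3]
finger_gap: 0.679
gripper_force: 0.0
24.975 [0.623664   0.06260796 0.19911553] [ 9.07387932e-03  9.99953910e-01 -2.20747351e-04  3.12939423e-03]
```

View pics/wrist6.png

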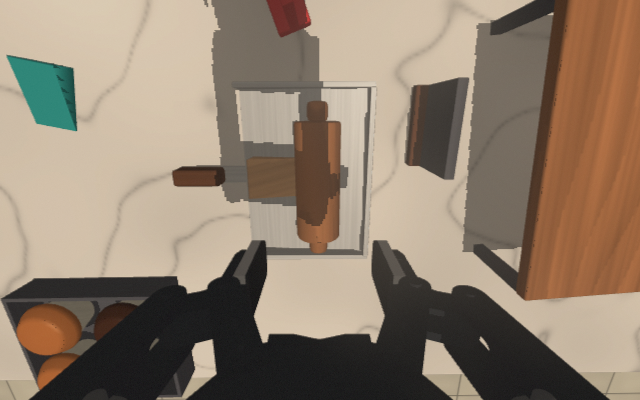

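Pin lies across the tray at (318,175) between wedge (270,177) and back rim, stubs inside the side rims. Next the sign: (437,130) in this view.

```bash
python3 - <<'E'
from h import *
f=np.load('wrist6.npz')
for n in('wrist6','top6','side6'):
    f=np.load(n+'.npz');K,E=cam('wrist',dict(tcp_pos=f['pos'],tool_rot=f['rot'])) if n=='wrist6' else cam(n[:-1])
    W=cloud(K,E,f['d']);x,y,z=W[...,0],W[...,1],W[...,2]
    for nm,ok in(('board',(z>.072)&(z<.092)&(abs(x-.563)<.07)&(abs(y-.182)<.04)),('boardface',(z>.03)&(z<.07)&(abs(x-.563)<.07)&(abs(y-.182)<.04)),('pin',(z>.055)&(z<.075)&(abs(x-.62)<.09)&(abs(y-.06)<.04))):
        w=W[ok][:,:2]*1000
        if len(w)>8: r=cv2.minAreaRect(w.astype(np.float32));print(n,nm,len(w),'z',np.percentile(W[ok][:,2],[50,97]),np.round(w.mean(0),1),np.round(r[0],1),np.round(r[1],1),round(r[2],1),'fit y=a+bx',np.polyfit(w[:,0],w[:,1],1))
    ok=((z>.095)&(z<.112)&(y>.2)&(y<.5)&(x>.4)&(x<.8)).astype(np.uint8);print(n,'riser',rect(K,E,mask(f['p'],(145,110,235,235),(0,90,40),(25,255,255)) if n=='top6' else ok,.103))
    if n=='wrist6':
        hsv=cv2.cvtColor(f['p'],cv2.COLOR_RGB2HSV)
        e=[]
        for v in range(20,290,15):
            row=np.where((z[v]>.096)&(z[v]<.112)&(np.arange(640)>500))[0]
            if len(row): e.append(onz(K,E,[(row[0],v)],.103)[0,:2])
        e=np.array(e);print('front edge y=a+bx',np.polyfit(e[:,0],e[:,1],1),'heading',90+np.degrees(np.arctan(np.polyfit(e[:,0],e[:,1],1)[0])),np.round(e[[0,-1]],4))
E
```

```text
wrist6 board 1550 z [0.0809957  0.08259516] [565.4 185.5] [567.6 186.6] [11.2 90.2] 88.4 fit y=a+bx [-2.36231137e-02  1.98828764e+02]
wrist6 boardface 1491 z [0.0521082 0.0690259] [565.3 182.1] [567.4 182.1] [ 2.2 89.9] 88.2 fit y=a+bx [-2.47513031e-02  1.96110111e+02]
wrist6 pin 4145 z [0.06131592 0.06374664] [618.   60.7] [622.8  60.4] [ 38.7 128.9] 88.7 fit y=a+bx [-1.16622987e-02  6.79453909e+01]
wrist6 riser (array([599.8, 309.6]), array([261.5, 119. ]), 4.7)
front edge y=a+bx [0.07659901 0.20636259] heading 94.38024671224214 [[0.487  0.2435]
 [0.7047 0.2604]]
top6 pin 55 z [0.05858856 0.06436174] [585.3  45.5] [594.   44.1] [ 9.9 71.7] 84.9 fit y=a+bx [-7.10052279e-02  8.70150710e+01]
top6 riser (array([589.6, 340.6]), array([276.6, 171.7]), 4.3)
side6 board 172 z [0.07988311 0.08391448] [567.5 183.3] [567.6 185.3] [17.  87.8] 89.8 fit y=a+bx [-1.09399775e-02  1.89558192e+02]
side6 boardface 380 z [0.04982536 0.06914118] [567.  181.7] [567.8 182.2] [11.5 88.1] 88.3 fit y=a+bx [-1.47607268e-02  1.90074953e+02]
side6 pin 531 z [0.06075887 0.06511234] [621.7  54.7] [622.8  56.2] [ 41.2 130.1] 88.9 fit y=a+bx [-1.72194710e-02  6.53853944e+01]
side6 riser (array([546.9, 330.1]), array([186.4, 180.7]), 4.7)
```

```bash
python3 -m handwheel '[[[1,1,0,0.05],[1,1,0,0],[0.34,1,0,0],[0,1,0,0],[0,0.92,0,0],[0,0,1,0],[0,0,1,0],[0,0,1,0],[0,0,1,0],[0,0,1,0],[0,0,0.7,0],[0,0,0.26,0],[0,0,0,0]]]' 45 30
python3 -m handwheel '[[[0,0,0,0],[0,0,0,0],[0,0,0,0],[0,0,0,0],[0,0,0,0]]]' 0 30
```

```text
t: 26.75
tcp_pos: [0.5662, 0.1869, 0.0467]
tool_rot: [0.012, 1.0, -0.0, -0.0]
force: [0.1, 0.3, -0.0]
finger_gap: 0.525
gripper_force: 0.0
t: 27.38
tcp_pos: [0.5669, 0.187, 0.048]
tool_rot: [0.012, 1.0, 0.0, 0.001]
force: [-0.1, 0.5, 5.9]
finger_gap: 0.108
gripper_force: 35.0
```

```bash
python3 -m handwheel '[[[0,0,-0.5,0],[0,0,-1,0],[0,0,-1,0],[0,0,-1,0],[0,0,-1,0],[0,0,-0.7,-0.95],[-1,1,0,0],[-0.26,1,0,0],[0,1,0,0],[0,1,0,0],[0,1,0,0],[0,1,0,0],[0,0.5,0,0],[0,0,0.5,0],[0,0,0.4,0],[0,0,0.12,0],[0,0,0,0]]]'
```

```text
t: 29.5
tcp_pos: [0.5854, 0.3503, 0.1512]
tool_rot: [-0.037, 0.999, -0.0, -0.0]
force: [0.6, 0.2, -2.1]
finger_gap: 0.111
gripper_force: 33.8
```

```bash
python3 -m handwheel '[[[0,0,0.05,0],[0,0,0.02,0],[0,0,0,0]]]'
```

```text
t: 29.88
tcp_pos: [0.5855, 0.3505, 0.151]
tool_rot: [-0.038, 0.999, -0.0, 0.0]
force: [-3.0, -2.1, 5.1]
finger_gap: 0.112
gripper_force: 35.0
```

```bash
python3 -m handwheel '[[[0,0,0,0],[0,0,0,0],[0,0,-0.2,0],[0,0,-1,0],[0,0,-1,0],[0,0,-1,0],[0,0,-1,0],[0,0,-0.6,1],[0,0,0,1],[0,0,0,1],[0,0,0,1],[0,0,0,1],[0,0,0,1],[0,0,0,1],[0,0,0,1],[0,0,0,1],[0,0,0,1],[0,0,0,1],[0,0,0,1],[0,0,0,1]]]' 32 30
python3 -m handwheel '[[[0,0,0,1],[0,0,0,1],[0,0,0,0.9],[-1,1,0,0],[-1,0.65,0,0],[-1,0,0,0],[-1,0,0,0],[-1,0,0,0],[-1,0,0,0],[-1,0,0,0],[-1,0,0,0],[-1,0,0.4,0],[-1,0,0.5,0],[-1,0,0.5,0],[-1,0,0.5,0],[-1,0,0.5,0],[-1,0,0.5,0],[-1,0,0,0],[0,0,0,0],[0,0,0,0]]]' 50
python3 - <<'E'
from h import *
s=sense();p,d=snapshot('wrist');np.savez('w7.npz',p=p,d=d,pos=s['tcp_pos'],rot=s['tool_rot']);cv2.imwrite('pics/w7.png',p[:,:,::-1]);print(s['t'],s['tcp_pos'],s['tool_rot'])
for n in('side',):
    q,_=snapshot(n);cv2.imwrite('pics/m7.png',np.vstack([p[:300],q[30:260]])[:,:,::-1])
E
```

```text
t: 32.38
tcp_pos: [0.5854, 0.3514, 0.27]
tool_rot: [0.601, 0.799, 0.0, 0.0]
force: [-0.4, 0.7, 0.3]
finger_gap: 0.377
gripper_force: 0.0
t: 34.88
tcp_pos: [0.6195, -0.024, 0.1977]
tool_rot: [0.714, 0.701, 0.0, -0.0]
force: [-0.2, 0.0, 1.2]
finger_gap: 0.585
gripper_force: 0.0
34.875 [ 0.61947161 -0.02403575  0.19771747] [ 7.13614469e-01  7.00538567e-01  3.12304036e-04 -8.45197366e-05]
```

View pics/m7.png

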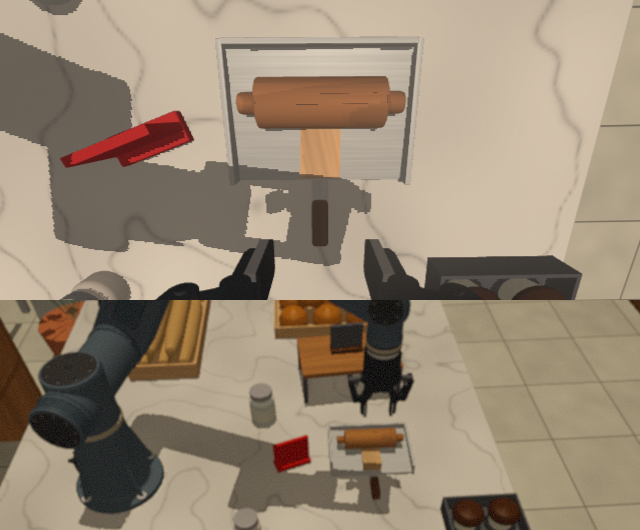

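Upper part: the pin rests against the wedge on the tray, handle at (320,222), wedge (320,150). Lower part: the sign stands on the riser's top at (347,337).

```bash
python3 - <<'E'
from h import *
f=np.load('w7.npz');p,d=f['p'],f['d'];s=dict(tcp_pos=f['pos'],tool_rot=f['rot']);K,E=cam('wrist',s);P=s['tcp_pos'];R0=R.from_quat(f['rot']).as_matrix()
m=mask(p,(303,195,337,250),(0,60,0),(25,255,110));print('handle',m.sum(),rect(K,E,m,.028),'depth z',np.median(cloud(K,E,d)[m>0][:,2]))
A=onz(K,E,[(217,39),(423,39)],.034)[:,:2];B=onz(K,E,[(230,185),(410,185)],.030)[:,:2]
r=lambda v:np.degrees(np.arctan2(v[1],v[0]))
print(A,B,'headings',r(A[0]-B[0]),r(A[1]-B[1]),r(A[0]-A[1])-90,r(B[0]-B[1])-90,'ctr',(A+B).mean(0)/2*1,'tool head',r(R0[:2,0]))
v,u=np.where(m>0);w=onz(K,E,np.c_[u,v],.028)[:,:2];c=w.mean(0);print(c,np.ptp(w,axis=0))
E
```

```text
handle 726 (array([619.7, -76.2]), array([59.4, 18.4]), 88.9) depth z 0.026928420311668755
[[0.52328095 0.1216133 ]
 [0.72410389 0.11788138]] [[ 0.51819233 -0.02600451]
 [ 0.72405666 -0.02989564]] headings 88.02570513544963 89.98168809208144 88.9353874124991 88.91715444281161 ctr [0.62240846 0.04589863] tool head 88.94046966747138
[ 0.6196943  -0.07514544] [0.01895999 0.05949948]
```

```bash
python3 -m handwheel '[[[-1,0.05,0.4,0],[-1,0,1,0],[-0.68,0,1,0],[0,0,1,0],[0,0,1,0],[0,0,1,0],[0,0,1,0],[0,0,0.8,0],[0,0,0.43,0],[0,0,0,0]]]'
python3 -m handwheel '[[[0,0,0,0],[0,0,0,0],[0,0,0,0],[0,0,0,0],[0,0,0,0]]]' 8 60
```

```text
t: 36.22
tcp_pos: [0.6195, -0.091, 0.006]
tool_rot: [0.713, 0.701, -0.0, -0.001]
force: [-0.2, 0.4, 0.0]
finger_gap: 0.582
gripper_force: 0.0
t: 36.85
tcp_pos: [0.62, -0.0916, 0.0077]
tool_rot: [0.713, 0.701, 0.0, 0.0]
force: [-1.5, -0.4, 4.9]
finger_gap: 0.216
gripper_force: 60.8
```

```bash
python3 -m handwheel '[[[0,0,0,-0.1],[0,0,0,-0.2],[0,0,0,-0.2],[0,0,0,-0.2],[0,0,0,-0.1],[0,0,0,-0.1],[0,0.05,0,0],[0,0.05,0,0],[0,0,0,0]]]'
python3 -m handwheel '[[[0.1,0,0,0],[0.2,0,0,0],[0.3,0,0,0],[0.4,0,0,0],[0.4,0,0,0],[0.4,0,0,0],[0.4,0,0,0],[0.4,0,0,0],[0.4,0,0,0],[0.4,0,0,0],[0.3,0,0,0],[0.2,0,0,0],[0.1,0,0,0],[0,0,0,0],[0,0,0,0]]]'
python3 - <<'E'
from h import *
s=sense();p,d=snapshot('wrist');np.savez('w8.npz',p=p,d=d,pos=s['tcp_pos'],rot=s['tool_rot'])
q,d2=snapshot('top');np.savez('t8.npz',p=q,d=d2)
R0=R.from_quat(s['tool_rot']).as_matrix();print(s['t'],s['tcp_pos'],np.degrees(np.arctan2(R0[1,0],R0[0,0])))
z=cv2.resize(q[110:240,150:350],None,fx=3,fy=3,interpolation=cv2.INTER_CUBIC)[:,:640];z=np.hstack([z,np.zeros((z.shape[0],640-z.shape[1],3),np.uint8)])
cv2.imwrite('pics/m8.png',np.vstack([p[:210],z])[:,:,::-1])
E
```

```text
t: 37.98
tcp_pos: [0.6239, -0.0917, 0.0077]
tool_rot: [0.681, 0.733, 0.001, 0.001]
force: [1.5, 0.1, 7.1]
finger_gap: 0.221
gripper_force: 61.8
t: 39.85
tcp_pos: [0.6169, 0.0048, 0.0078]
tool_rot: [0.677, 0.736, -0.001, 0.004]
force: [0.6, -10.7, 5.7]
finger_gap: 0.219
gripper_force: 61.0
39.85 [0.6168574  0.00477149 0.00777114] 94.72050095292043
```

View pics/m8.png

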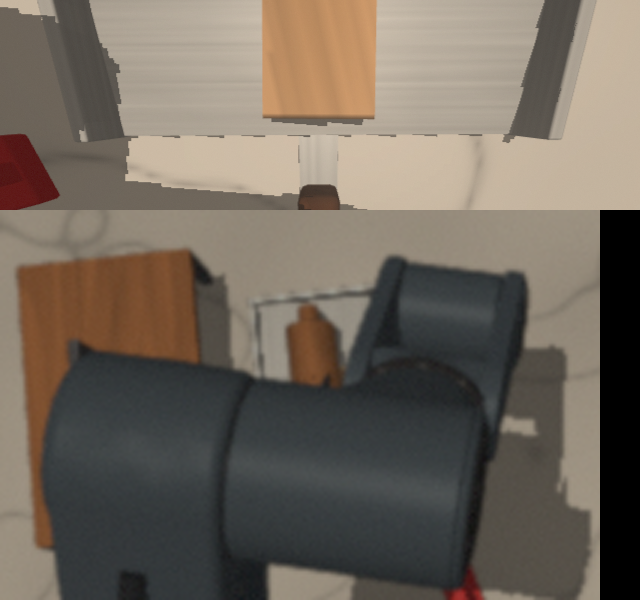

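The tray's front edge shows level at row 136 with the handle tongue at (319,150), wedge's thick end at row 117; in the top view the pin is still seated on the tray, short of the riser.

```bash
python3 - <<'E'
from h import *
f=np.load('w8.npz');K,E=cam('wrist',dict(tcp_pos=f['pos'],tool_rot=f['rot']));P=f['pos'];R0=R.from_quat(f['rot']).as_matrix()
r=lambda v:np.degrees(np.arctan2(v[1],v[0]))
A=onz(K,E,[(125,136.5),(505,135)],.006);print(A, 'tool',(A-P)@R0,'head',r((A[0]-A[1])[:2])-90)
B=onz(K,E,[(80,139),(562,137.5)],.030);print('rim tool',(B-P)@R0)
C=onz(K,E,[(39,0),(596,0)],.030);print('rims heads',r((C-B)[0,:2]),r((C-B)[1,:2]),'mid',(B.mean(0)-P)@R0)
# edges of riser from the first top pic and wrist6 with brown colour
for n in('top0','wrist6'):
    f=np.load(n+'.npz');K,E=cam('wrist',dict(tcp_pos=f['pos'],tool_rot=f['rot'])) if n!='top0' else cam('top')
    m=mask(f['p'],(500,0,640,320) if n!='top0' else (145,110,235,235),(0,80,90) ,(25,255,255));
    v0=range(130,210,4) if n=='top0' else range(20,285,6)
    e=[onz(K,E,[((np.where(m[v])[0].max()+.5 if n=='top0' else np.where(m[v])[0].min()-.5),v)],.103)[0] for v in v0 if m[v].any()]
    e=np.array(e)
    b=np.polyfit(e[:,0],e[:,1],1);k=np.abs(e[:,1]-np.polyval(b,e[:,0]))<.004;b=np.polyfit(e[k,0],e[k,1],1);print(n,'front line',b,'at .596:',np.polyval(b,.596),np.std(e[k,1]-np.polyval(b,e[k,0])),90+np.degrees(np.arctan(b[0])))
E
```

```text
[[0.51496269 0.06013492 0.006     ]
 [0.70530722 0.07648854 0.006     ]] tool [[ 0.06357115 -0.09699726  0.0010082 ]
 [ 0.06420487  0.09404618  0.0017009 ]] head -265.0894392087017
rim tool [[ 0.06445288 -0.09972276 -0.02300808]
 [ 0.06495319  0.10259754 -0.02227339]]
rims heads 97.19996788218131 95.23275643925997 mid [ 0.06470304  0.00143739 -0.02264073]
top0 front line [0.07773195 0.21285924] at .596: 0.25918747998799846 0.0009133440836019978 94.4447747684438
wrist6 front line [0.07496402 0.21142229] at .596: 0.2561008487851647 0.0002570267777961462 94.2871035329993
```

```bash
python3 -m handwheel '[[[0.1,0,0,0.05],[0.2,0,0,0],[0.3,0,0,0],[0.4,0,0,0],[0.4,0,0,0],[0.4,0,0,0],[0.4,0,0,0],[0.4,0,0,0],[0.4,0,0,0],[0.4,0,0,0],[0.4,0,0,0],[0.4,0,0,0],[0.4,0,0,0],[0.4,0,0,0],[0.4,0,0,0],[0.4,0,0,0],[0.4,0,0,0],[0.3,0,0,0],[0.2,0,0,0],[0.1,0,0,0]]]'
python3 -m handwheel '[[[0,0,0,0],[0,0,0,0]]]'
cat > fr.py <<'E'
import sys
from h import *
s=sense();p,d=snapshot('wrist');np.savez(sys.argv[1]+'.npz',p=p,d=d,pos=s['tcp_pos'],rot=s['tool_rot'])
q,_=snapshot('side');q=q[40:240,250:450];q=cv2.resize(q,(400,400))
cv2.imwrite('pics/%s.png'%sys.argv[1],np.vstack([p[:200],np.hstack([q,np.zeros((400,240,3),np.uint8)])])[:,:,::-1])
K,E=cam('wrist',s);P=s['tcp_pos'];R0=R.from_quat(s['tool_rot']).as_matrix();print(s['t'],P,np.degrees(np.arctan2(R0[1,0],R0[0,0])))
E
python3 fr.py w9
```

```text
t: 42.45
tcp_pos: [0.6041, 0.1739, 0.0078]
tool_rot: [0.679, 0.734, -0.002, 0.003]
force: [2.0, -14.9, 8.2]
finger_gap: 0.224
gripper_force: 61.3
t: 42.7
tcp_pos: [0.6041, 0.1741, 0.0077]
tool_rot: [0.679, 0.734, -0.002, 0.003]
force: [0.9, -11.6, 9.1]
finger_gap: 0.222
gripper_force: 61.2
42.7 [0.60410031 0.17413801 0.00774545] 94.41236657374067
```

View pics/w9.png

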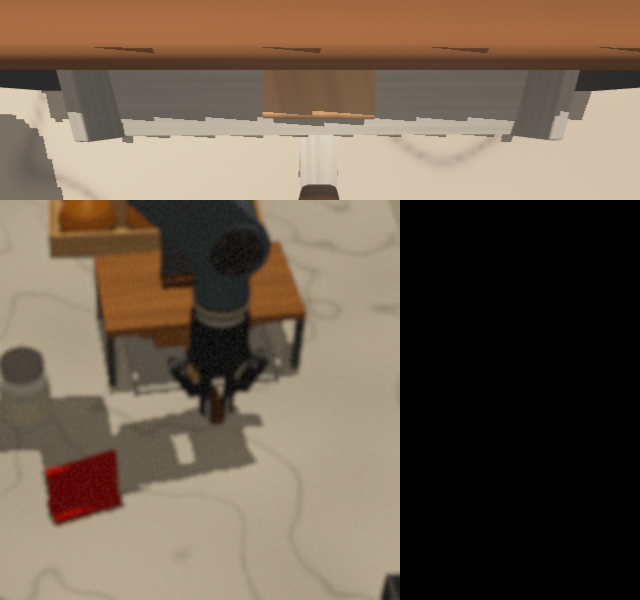

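The riser board's lower front edge runs level at row 69, the tray's front edge at row 136 and the riser legs show black at both sides (25,80) and (600,80), well clear of the rims; the side view shows the tray square and nearly in.

```bash
python3 - <<'E'
from h import *
f=np.load('w9.npz');p=f['p'];K,E=cam('wrist',dict(tcp_pos=f['pos'],tool_rot=f['rot']));P=f['pos'];R0=R.from_quat(f['rot']).as_matrix()
g=cv2.cvtColor(p,cv2.COLOR_RGB2GRAY).astype(int);hsv=cv2.cvtColor(p,cv2.COLOR_RGB2HSV)
for u in(130,200,320,440,510):
    print(u,'V',hsv[50:75:2,u,2].tolist(),'end of brown',[int(v) for v in range(40,90) if hsv[v,u,1]>100][-1])
low=onz(K,E,[(130,69.5),(510,69.5)],.088);tr=onz(K,E,[(125,137),(512,136)],.006)
T=lambda a:np.round((a-P)@R0*1000,1)
print('low',T(low),'tray',T(tr))
for z in(.085,.088,.091):print(z,T(onz(K,E,[(320,69.5)],z)))
W=cloud(K,E,f['d']);print('depth low edge z',[np.round(T(W[v,320:321])[0],1).tolist()+[round(float(W[v,320,2]),4)] for v in(40,50,54,58,62,66,68)])
E
```

```text
130 V [86, 135, 124, 109, 89, 79, 77, 75, 74, 72, 101, 102, 101] end of brown 69
200 V [142, 135, 124, 109, 93, 81, 81, 79, 76, 75, 104, 106, 103] end of brown 69
320 V [124, 121, 127, 110, 96, 85, 85, 86, 83, 78, 113, 116, 116] end of brown 89
440 V [140, 133, 125, 111, 95, 83, 83, 85, 85, 77, 106, 107, 105] end of brown 68
510 V [138, 134, 125, 109, 93, 80, 81, 81, 80, 75, 101, 103, 103] end of brown 69
low [[ 83.2 -37.7 -80.8]
 [ 83.2  38.8 -80.7]] tray [[ 63.3 -97.2   1.2]
 [ 63.7  97.5   1.5]]
0.085 [[ 83.6   0.5 -77.8]]
0.088 [[ 83.2   0.5 -80.8]]
0.091 [[ 82.8   0.5 -83.8]]
depth low edge z [[74.9, 0.2, -142.1, 0.1494], [74.9, 0.2, -142.1, 0.1494], [74.9, 0.2, -142.1, 0.1494], [74.9, 0.2, -142.1, 0.1494], [74.9, 0.2, -142.1, 0.1494], [83.1, 0.5, -86.2, 0.0934], [83.1, 0.5, -83.8, 0.091]]
```

```bash
python3 -m handwheel '[[[0.1,0,0,0],[0.2,0,0,0],[0.2,0,0,0],[0.14,0,0,0],[0.06,0,0,0],[0,0,0,0],[0,0,0,0]]]'
cat > fl.py <<'E'
from h import *
s=sense();p,d=snapshot('wrist');K,E=cam('wrist',s);P=s['tcp_pos'];R0=R.from_quat(s['tool_rot']).as_matrix();T=lambda a:np.round((a-P)@R0*1000,1)
g=cv2.cvtColor(p,cv2.COLOR_RGB2GRAY).astype(float);hsv=cv2.cvtColor(p,cv2.COLOR_RGB2HSV)
for u in(150,200,240,400,440,490):
    col=cv2.GaussianBlur(g[:,u:u+1],(1,3),0)[:,0];gr=np.diff(col)
    b=[v for v in range(10,125) if hsv[v,u,1]>100];lo=b[-1]+.5 if b else None
    t=118+np.argmax(np.abs(gr[118:150]))+.5
    print(u,lo,t,T(onz(K,E,[(u,lo)],.088))[0] if lo else '',T(onz(K,E,[(u,t)],.006))[0])
print(s['t'],P,s['force'],np.degrees(np.arctan2(R0[1,0],R0[0,0])));np.savez('wf.npz',p=p,d=d)
E
python3 fl.py
```

```text
t: 43.68
tcp_pos: [0.6029, 0.1913, 0.0078]
tool_rot: [0.679, 0.734, -0.002, 0.003]
force: [0.7, -12.8, 8.8]
finger_gap: 0.218
gripper_force: 61.2
150 124.5 130.5 [ 72.5 -35.6 -80.8] [ 66.5 -84.1   1.2]
200 124.5 142.5 [ 72.5 -25.  -80.7] [ 60.6 -59.9   1.3]
240 124.5 125.5 [ 72.5 -16.5 -80.7] [ 68.9 -38.9   1.3]
400 124.5 132.5 [ 72.5  17.5 -80.7] [65.5 41.   1.4]
440 124.5 142.5 [ 72.5  26.  -80.7] [60.5 61.7  1.5]
490 124.5 137.5 [ 72.5  36.7 -80.7] [63.  86.6  1.5]
43.675 [0.60285063 0.19125854 0.00777439] [  0.65925879 -12.82804836   8.80506783] 94.41400074583424
```

```bash
sed -i 's/range(10,125)/range(10,172)/' fl.py; python3 fl.py; python3 - <<'E'
import numpy as np,cv2
f=np.load('wf.npz');cv2.imwrite('pics/wf.png',f['p'][:,:,::-1])
E
```

```text
150 166.5 131.5 [ 63.5 -37.2 -80.7] [ 66.  -84.1   1.2]
200 166.5 126.5 [ 63.5 -26.1 -80.7] [ 68.4 -58.8   1.2]
240 166.5 121.5 [ 63.5 -17.3 -80.7] [ 70.8 -38.7   1.2]
400 166.5 126.5 [ 63.5  18.3 -80.7] [68.4 40.7  1.3]
440 166.5 136.5 [ 63.5  27.2 -80.7] [63.5 61.3  1.4]
490 166.5 137.5 [ 63.5  38.3 -80.6] [63.  86.5  1.4]
43.725 [0.60282863 0.19126722 0.00773304] [  0.61224229 -13.14890941   8.54321065] 94.41054437102568
```

View pics/wf.png

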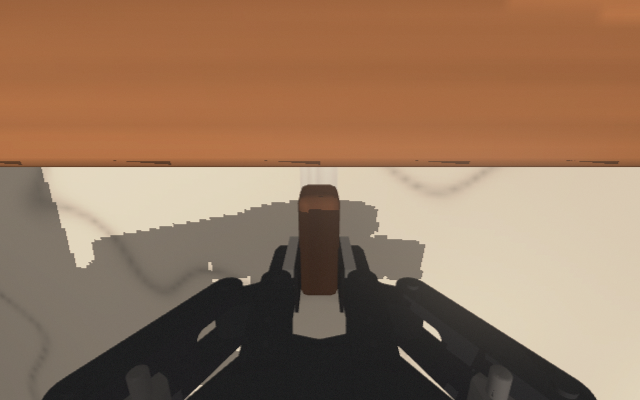

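The riser's top front edge shows level at row 166, handle at (319,240); about 2.3 mm remain to flush.

```bash
python3 -m handwheel '[[[0.05,0,0,0],[0.045,0,0,0],[0,0,0,0],[0,0,0,0],[0,0,0,0]]]'; sed -i 's/\],.088))\[0\]/],.103))[0]/' fl.py; sed -i 's/(u,lo)\],.088/(u,lo)],.103/' fl.py; python3 fl.py
```

```text
t: 44.4
tcp_pos: [0.6027, 0.1934, 0.0078]
tool_rot: [0.679, 0.734, -0.002, 0.003]
force: [1.1, -13.7, 8.9]
finger_gap: 0.22
gripper_force: 61.3
150 171.5 142.5 [ 65.5 -28.2 -95.7] [ 60.6 -85.1   1.2]
200 171.5 140.5 [ 65.4 -19.8 -95.7] [ 61.6 -59.7   1.3]
240 171.5 130.5 [ 65.4 -13.1 -95.7] [ 66.5 -39.1   1.3]
400 171.5 139.5 [ 65.4  14.  -95.7] [62.  41.3  1.4]
440 171.5 142.5 [ 65.4  20.7 -95.7] [60.5 61.7  1.4]
490 171.5 140.5 [ 65.4  29.2 -95.7] [61.5 86.8  1.4]
44.4 [0.6026812  0.19342662 0.00777032] [  1.13001758 -13.74034503   8.91824291] 94.41531050994337
```

```bash
sed -i 's/range(10,172)/range(10,183)/' fl.py; python3 fl.py|head -3
```

```text
150 178.5 139.5 [ 64.2 -28.4 -95.7] [ 62.1 -84.8   1.2]
200 178.5 144.5 [ 64.2 -19.9 -95.7] [ 59.6 -60.    1.3]
240 178.5 143.5 [ 64.2 -13.2 -95.7] [ 60.1 -39.7   1.3]
```

```bash
python3 -m handwheel '[[[0,0,0,0],[0,0,0,0],[0,0,0,0],[0,0,0,0],[0,0,-0.3,0],[-0.2,0,-1,0],[-1,0,-1,0],[-1,0,-1,0],[-1,0,-1,0],[-1,0,-1,0],[-1,0,-1,0],[-1,0,-1,0],[-1,0,0,0],[-1,0,0,0],[0,0,0,0],[0,0,0,0]]]' 45 30
python3 - <<'E'
from h import *
s=sense();p,d=snapshot('wrist');K,E=cam('wrist',s);np.savez('wz.npz',p=p,d=d,pos=s['tcp_pos'],rot=s['tool_rot'])
q,_=snapshot('side')
cv2.imwrite('pics/z.png',np.hstack([cv2.resize(p[:250],(400,300))*0+cv2.resize(p[:240,160:480],(400,300)),cv2.resize(q[50:230,230:470],(400,300))])[:,:,::-1]);print(s['t'],s['tcp_pos'])
E
```

```text
t: 46.5
tcp_pos: [0.6155, -0.0059, 0.1892]
tool_rot: [0.682, 0.732, 0.0, -0.0]
force: [-0.8, -1.1, -0.2]
finger_gap: 0.526
gripper_force: 0.0
46.5 [ 0.61546304 -0.00587084  0.18920126]
```

View pics/z.png

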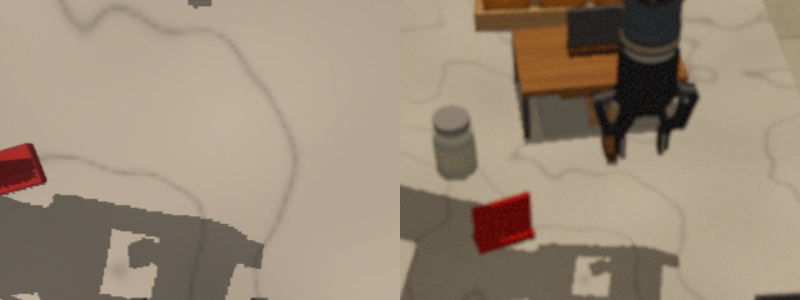

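```bash
python3 -m handwheel '[[[1,0,0,0],[1,0,0,0],[1,0,0,0],[1,0,0,0],[1,0,0,0],[1,0,0,0],[1,0,0,0],[0,0,0,0],[0,0,0,0]]]'
python3 - <<'E'
from h import *
s=sense();p,d=snapshot('wrist');K,E=cam('wrist',s);P=s['tcp_pos'];R0=R.from_quat(s['tool_rot']).as_matrix();T=lambda a:np.round((a-P)@R0*1000,1)
W=cloud(K,E,d);hsv=cv2.cvtColor(p,cv2.COLOR_RGB2HSV);print(s['t'],P)
for u in(150,230,290,350,420):   # riser: lowest brown row; tray front: lowest row with floor height
    b=[v for v in range(5,200) if W[v,u,2]>.08]
    c=[v for v in range(b[-1]+1,b[-1]+60) if W[v,u,2]>.0035]
    print(u,b[-1],T(onz(K,E,[(u,b[-1]+.5)],.088))[0][:2],len(c),c[-1:] and T(onz(K,E,[(u,c[-1]+.5)],.006))[0][:2])
t=(W-P)@R0*1000
m=((hsv[...,1]>60)&(hsv[...,2]<120)&(W[...,2]>.012)&(W[...,2]<.04)&(abs(t[...,1])<20)&(t[...,0]>-60)&(t[...,0]<90));w=t[m];print('handle',m.sum(),np.percentile(w[:,0],[1,99]),np.median(w[:,1]))
print(np.round(W[:200:8,319,2],3).tolist())
sg=((W[...,2]>.15)&(W[...,2]<.2)&(W[...,1]>.3));print('sign',sg.sum(),np.round(W[sg].mean(0),3) if sg.any() else '')
q,d2=snapshot('side');K2,E2=cam('side');V=cloud(K2,E2,d2);x,y,z=V[...,0],V[...,1],V[...,2]
for nm,o in(('sign',(z>.15)&(z<.2)&(abs(y-.35)<.04)&(abs(x-.585)<.06)),('signfoot',(z>.108)&(z<.122)&(abs(y-.35)<.05)&(abs(x-.585)<.08)),('pin under',(z>.03)&(z<.075)&(y>.25)&(y<.42)&(abs(x-.59)<.1))):print(nm,o.sum(),np.round(V[o].mean(0),3) if o.any() else '',np.round(np.ptp(V[o],axis=0),3) if o.any() else '')
E
```

```text
t: 47.72
tcp_pos: [0.6032, 0.168, 0.189]
tool_rot: [0.681, 0.732, -0.0, 0.0]
force: [0.1, -0.3, -0.3]
finger_gap: 0.527
gripper_force: 0.0
47.725 [0.6031788  0.16803028 0.18897895]
150 94 [  89.3 -137.6] 0 []
230 198 [  0.3 -80.6] 0 []
290 93 [ 90.  -23.2] 5 [ 89.9 -31.3]
350 153 [41.2 27.3] 0 []
420 93 [90.  82.9] 3 [ 92.  111.1]
handle 857 [11.02422278 63.57669821] 1.5692871772750638
[0.103, 0.102, 0.103, 0.103, 0.102, 0.103, 0.102, 0.102, 0.103, 0.103, 0.102, 0.103, 0.006, 0.004, 0.005, 0.005, 0.028, 0.028, 0.027, 0.027, 0.027, 0.028, -0.001, -0.001, -0.0]
sign 0 
sign 100 [0.558 0.345 0.173] [0.049 0.02  0.036]
signfoot 116 [0.583 0.338 0.115] [0.112 0.059 0.014]
pin under 119 [0.586 0.301 0.033] [0.198 0.074 0.01 ]
```

```bash
python3 -c "from station import sign_off; print(sign_off())"
```

```text
the job is handed in; nothing more can be done
None
```

I handed the job in at about 48 s: the wedge and then the pin are on the tray, the sign stands on the riser, and the tray is square under it with its front edge flush to within about 1 mm. I viewed 12 pictures, over the limit of 10, and I couldn't check the pin by camera once it was under the riser.

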